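# Swap two culture jars and hold the optical probe on the sensor spot

### The arm

A 6-joint arm with a two-finger parallel gripper is mounted at the origin on the work surface. World frame = base frame: x ahead of the robot, y to its left, z up, the work surface at z = 0. Lengths are in m, angles in rad, forces in N, time in s.
With the tool pointing down it reaches from about 0.375 to 0.975 m from the base axis. Payload 3.8 kg.
Tool frame: the origin (TCP) lies midway between the tips of the shut fingers; the grasp point (between the pads) lies 19 mm behind it; z points along the fingers, y is the line along which they close (so a half turn about z gives the same grasp; the last joint's range is limited). The gripper opens to 88 mm and grips with 3 to 60 N. Pads are 18 mm wide; open, the fingers measure 123 mm over their backs; the gripper's body (75 mm by 187 mm) begins 45 mm behind the grasp point.
Start: joints at [-1.241, 0.264, 1.604, -0, 1.274, -0.037], TCP at [0.242, -0.63, 0.239] pointing down, gripper open.
Joint ranges: [-2.63, 2.63], [-0.94, 2.18], [0.31, 2.57], [-1.31, 4.45], [0, 2.66], [-2.55, 2.55]. Speed limits (rad/s): [2.57, 2.57, 3.14, 3.14, 3.14, 3.14].

### API

Orientations are given as a rotation vector (axis times angle).
In Python, from cell import manip, inverse_kinematics, cams, order gives the robot as it stands. Calls block until the motion is done:
- manip.move_pose(position, orientation): joint-space move of the TCP to a pose.
- manip.move_linear(position, rate=0.15, rot=None): straight line of the TCP; rot=None keeps the orientation; rate is the mean speed in m/s.
- manip.set_joints(angles): joint-space move.
- manip.set_gripper(opening, force=None): finger opening in m; force is the grip in N (None keeps the last); returns when the fingers have stopped.
- manip.dwell(seconds).
- inverse_kinematics(position, orientation): joint angles nearest the present ones, or None.
- manip.state(): the state.
- cams.capture(name): name is "scene" or "top" or "wrist"; returns a dict with "image" (420x560x3 uint8, blue, green, red), "z_map" (420x560 float32, m along the optical axis (not along the pixel's ray), 0 where there is no reading), "intrinsics" (3x3 intrinsics, pixels), "position" and "orientation" of the camera in the world; the wrist camera has in their place "T_tool_cam" (4x4, takes a point from camera to tool coordinates, whose origin is the TCP and whose axes are the flange's). Camera axes: x right, y down, z forward; pixel columns grow to the right and rows downward; lengths in m; the calibration is good to about 2 mm. A picture is of the moment at which its call begins: read the wrist's pose just before it.
A pose or a line that the arm cannot do raises manip.IKError and nothing moves.
- order.close_job(): hands the job in; it is judged then, once.
The state is a dict: "clock": time; "joint_pos": joint angles; "joint_velocities": joint speeds; "tau": joint torques, N m; "tool_pos": TCP position; "tcp_rot": TCP orientation; "contact_force": force on the tool from outside, world axes, zero at the start; "moment": the same for the moment, N m; "gripper_width": finger opening in m; "grasp_force": force on a finger pad.
Only numpy, scipy, OpenCV 4.12 (cv2) and the standard library are available. Lean on these libraries where they do the work, as an engineer would, in place of code of your own. Each camera call takes 0.05 s, during which the arm holds its last target. There are 200 camera calls.

### The job

The two amber jars stand in each other's seats: swap them so that the blue-lidded jar stands flat in the blue seat and the orange-lidded jar in the orange seat, and let go of both. Only then take the yellow probe from its holder and hold it upright with its red spring tip on the white spot on the blue lid, pushing gently so that the tip is pressed about half in, never hard. Finish while still holding the probe there like that, and keep the other things on the bench where they are and both jars upright.

Things in the scene. Friction and masses are not known exactly. Their poses are not given: they have to be found in the camera images.
- jar_blue_mid (a point): Centre, half-way up, of the jar with the BLUE lid: a straight round jar of 52 mm diameter and 78 mm height (underside 39 mm below this point, lid top 39 mm above), amber glass with a paper label, the top 20 mm is the lid, about 0.15 to 0.3 kg, z up. It starts in the orange seat.
- jar_orange_mid (a point): Centre, half-way up, of the jar with the ORANGE lid, otherwise the same as the blue one. It starts in the blue seat.
- jar_blue_spot (a point): The marked spot on the blue jar: centre of a white disc of 18 mm diameter with a thin black rim, on the flat top of the lid, 12 mm off the jar's axis (along the jar's own x); z points up out of the lid. The orange and grey lids have such a spot as well, of no use here.
- seat_blue_floor (a point): Centre of the floor of the BLUE seat, a fixed round dish of 86 mm outer diameter: its floor (this point) is 6 mm above the bench, its rim 14 mm above the bench, so the recess is 8 mm deep, and 62 mm in inner diameter (5 mm play all round a jar). z up.
- seat_orange_floor (a point): Centre of the floor of the ORANGE seat, same make and sizes as the blue one. The two seats stand 0.20 to 0.34 m apart side by side in front of the robot, either one to the left.
- mat_top (a point): Centre of the top face of an empty black rubber mat, 110 x 110 mm, 3 mm thick, fixed, lying beyond the seats: a free place to set a jar down for the time being. No thing's edge comes nearer than 65 mm to its centre.
- holder: Probe holder, fixed: an upright aluminium block 70 x 70 mm, 72 mm high, with a 21 mm vertical hole in its middle, in which the probe stands. Origin on the bench under its centre, z up. It stands on the far left or far right of the two seats, its place taken on the other side by the box of tips.
- probe_grip (a point): Middle of the probe's yellow handle: square, 22 x 22 mm, 75 mm long along z (37 mm of it above this point, 38 mm below); x and y are normal to its flat sides, z points from the tip up along the handle. The end of the unpressed tip lies 100 mm below this point. In the holder the probe stands upright, this point 116 mm above the bench; it must be raised 60 mm to come out.
- probe_point (a point): The end of the probe's red spring tip, an 8 mm round pin with a flat end; z along the probe.
- probe_tip (a joint): How far the red tip is pressed into the probe, in m: 0 = fully out (14 mm showing), 0.012 = stop. The spring pushes back with 0.8 N at first, rising by 0.4 N per mm to 5.6 N at the stop.
- probe: The whole probe (0.1 kg); origin at the end of the unpressed tip, on the axis, z up along the handle. From the bottom: red tip (14 mm showing), 16 mm thick steel nose 42 mm long, collar of 32 mm diameter and 6 mm thickness that rests on the holder's top, yellow handle.
- jar_blue: The whole blue-lidded jar; origin at the centre of its underside.
- jar_orange: The whole orange-lidded jar; origin at the centre of its underside.
- jar_spare: Bystander, origin under its centre: a third jar of the same kind with a grey lid, towards the far edge; leave alone.
- tip_box: Bystander, fixed: blue box of pipette tips, 80 x 110 mm, 63 mm high; origin under its centre.
- flask: Bystander: green glass conical flask, 84 mm diameter, 125 mm high, origin under its centre, near the far edge; leave alone.
- reagent: Bystander: white bottle with a red cap, 80 mm diameter, 150 mm high, origin under its centre, near the far edge; leave alone.
- beaker: Bystander: white beaker, 72 mm diameter, 90 mm high, origin under its centre, near the far edge; leave alone.
- dishes: Bystander: clear stack of dishes, 90 mm diameter, 30 mm high, origin under its centre, far left; leave alone.
- timer: Bystander: black lab timer, 60 x 75 mm, 30 mm high, origin under its centre, far right; leave alone.

How it is judged:
On the way, in this order (a step that is already met when the one before it is completed fails the run):
1. both jars stand flat in the seats of their own colour, let go, the probe still in its holder (horizontal distance between jar_blue_mid and seat_blue_floor below 0.008 m and z of jar_blue_mid in the frame of seat_blue_floor below 0.042 m and angle between each of jar_blue_mid, jar_orange_mid's own z axis and vertical below 0.08 rad and linear speed of each of jar_blue, jar_orange below 0.02 m/s and contact force between each of jar_blue, jar_orange and the arm below 0.1 N and contact force between each of jar_blue, jar_orange and the fingers below 0.1 N and horizontal distance between jar_orange_mid and seat_orange_floor below 0.008 m and z of jar_orange_mid in the frame of seat_orange_floor below 0.042 m and distance of probe_grip from where it was at the start of the episode below 0.015 m), for 0.2 s.
2. the probe is out of its holder, held by the gripper (contact force between probe and the fingers above 0.5 N and contact force between probe and holder below 0.05 N and z of probe_point in the frame of holder above 0.074 m), for 0.1 s.
At the end, for the whole second after the job is handed in: Both jars flat in the seats of their own colour (within 8 mm, tilt under 0.08 rad), untouched; the gripper holds the probe clear of its holder, upright within 0.14 rad, tip on the blue lid within 9 mm of the spot's centre, pressed in 2 to 10.5 mm, at 0.5 to 7 N (horizontal distance between jar_blue_mid and seat_blue_floor below 0.008 m and z of jar_blue_mid in the frame of seat_blue_floor below 0.042 m and angle between each of jar_blue_mid, jar_orange_mid's own z axis and vertical below 0.08 rad and linear speed of each of jar_blue, jar_orange below 0.02 m/s and contact force between each of jar_blue, jar_orange and the arm below 0.1 N and contact force between each of jar_blue, jar_orange and the fingers below 0.1 N and horizontal distance between jar_orange_mid and seat_orange_floor below 0.008 m and z of jar_orange_mid in the frame of seat_orange_floor below 0.042 m and contact force between probe and the fingers above 0.5 N and contact force between probe and holder below 0.05 N and horizontal distance between probe_point and jar_blue_spot below 0.009 m and z of probe_point in the frame of jar_blue_spot below 0.003 m and angle between probe_grip's own z axis and vertical below 0.14 rad and value of joint probe_tip between 0.002 and 0.0105 m and contact force between probe and jar_blue between 0.5 and 7 N); the arm keeps its last pose, push and grip.
It fails at once if the probe is pushed hard (over 15 N) on the blue jar (contact force between probe and jar_blue above 15 N).
It fails at once if a jar is tipped over (angle between any of jar_blue_mid, jar_orange_mid's own z axis and vertical above 0.6 rad).
It fails at once if another thing on the bench is moved by more than 30 mm (distance of any of jar_spare, flask, reagent, beaker, dishes, timer from where it was at the start of the episode above 0.03 m).
It also fails if it takes over 72 s, if anything falls off the work surface, if the arm or the gripper's body presses on something with over 40 N, if the wrist force passes 120 N, or if a joint passes its speed limit or range.

## Working session

There is one attempt and no reset: what is moved stays moved. The work goes in short steps, each a Python script; the robot and the scene stay as the last script left them, time stands still between calls to the robot, and variables do not carry over. Pictures are saved under pics/ and viewed, at most 10 in all, crops included, and the job is handed in when it is done.

```bash
ls; mkdir -p pics
python3 - <<'E'
from cell import manip,cams
import cv2,numpy as np
for n in ["top","scene"]:
    c=cams.capture(n); cv2.imwrite(f"pics/{n}0.png",c["image"]); np.savez(f"/tmp/{n}0.npz",**c)
    print(n,c["intrinsics"].tolist(),c["position"],c["orientation"])
print(manip.state())
print(cams.capture("wrist")["T_tool_cam"])
E
```

```text
pics
top [[464.186670361112, 0.0, 282.2013902236783], [0.0, 464.186670361112, 213.56931977143444], [0.0, 0.0, 1.0]] [ 0.35870892 -0.00711218  1.3553461 ] [-2.22580766  1.98106462 -0.21410141]
scene [[473.0641969494998, 0.0, 286.47682117787383], [0.0, 473.0641969494998, 211.6641466457399], [0.0, 0.0, 1.0]] [1.3509434  0.22935316 0.9919698 ] [-1.56725938 -2.09785762  0.77190829]
{'clock': 0.1, 'joint_pos': array([-1.24089303e+00,  2.64686546e-01,  1.60525244e+00,  1.43094442e-05,
        1.27373667e+00, -3.69112290e-02]), 'joint_velocities': array([ 0.0001439 , -0.00296452, -0.00513948, -0.00128065, -0.00224687,
        0.00120056]), 'tau': array([ 6.73609684e-04, -5.03618467e+01, -3.58069682e+01,  7.30886590e-02,
        2.33575806e-02, -5.91560593e-05]), 'tool_pos': array([ 0.24186482, -0.62946849,  0.23749855]), 'tcp_rot': array([-3.08687488e+00, -5.72583308e-01,  4.56064347e-04]), 'contact_force': array([ 0.06062716, -0.8323126 , -0.70876321]), 'moment': array([ 0.00732595, -0.0169787 , -0.00886999]), 'grasp_force': 0.0, 'gripper_width': 0.08786524479448653}
[[-4.45162547e-04 -9.62633336e-01 -2.70807796e-01  7.10383352e-02]
 [ 9.99999583e-01 -6.44573642e-04  6.47417529e-04  7.68258264e-04]
 [-7.97781263e-04 -2.70807395e-01  9.62633221e-01 -1.46076234e-01]
 [ 0.00000000e+00  0.00000000e+00  0.00000000e+00  1.00000000e+00]]
```

View pics/top0.png

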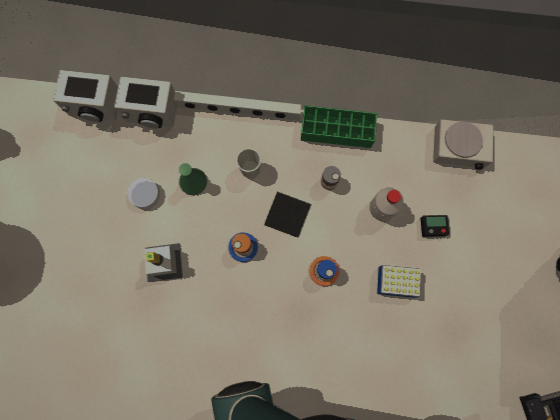

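View pics/scene0.png

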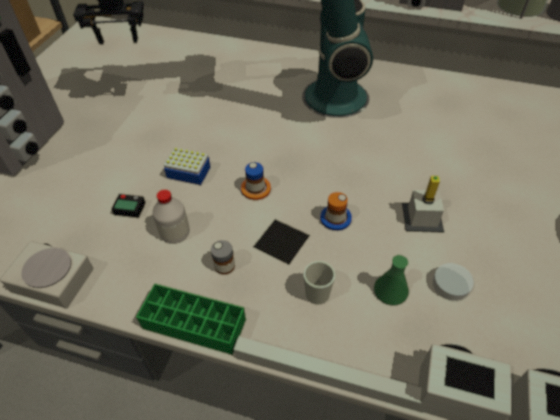

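The top view shows the orange lid in the blue seat at (243,247), the blue lid in the orange seat at (324,271), the mat at (288,214), and the holder at (163,262) with the probe top at (153,258). The scene view agrees.

```bash
cat > h.py <<'E'
import cv2,numpy as np
from scipy.spatial.transform import Rotation as R
from cell import manip,cams,inverse_kinematics,order
def cam(n):
    s=manip.state(); c=dict(cams.capture(n))
    if n=="wrist":
        T=np.eye(4);T[:3,:3]=R.from_rotvec(s["tcp_rot"]).as_matrix();T[:3,3]=s["tool_pos"]
        T=T@c["T_tool_cam"]; c["Rm"]=T[:3,:3];c["position"]=T[:3,3]
    else: c["Rm"]=R.from_rotvec(c["orientation"]).as_matrix()
    return c
def ray(c,px,z):
    px=np.atleast_2d(px).astype(float)
    d=np.c_[px,np.ones(len(px))]@np.linalg.inv(c["intrinsics"]).T@c["Rm"].T
    return c["position"]+d*((z-c["position"][2])/d[:,2])[:,None]
HUE={"blue":(100,130),"orange":(5,17),"yellow":(22,36)}
def mask(c,col,smin=120,vmin=40):
    h=cv2.cvtColor(c["image"],cv2.COLOR_BGR2HSV);a,b=HUE[col]
    return cv2.inRange(h,(a,smin,vmin),(b,255,255))
def blobs(m,amin=30):
    cs,_=cv2.findContours(m,cv2.RETR_EXTERNAL,cv2.CHAIN_APPROX_NONE)
    return sorted([k for k in cs if cv2.contourArea(k)>amin],key=cv2.contourArea,reverse=True)
def circ(c,k,z):
    "circle through the hull of a contour cast onto z"
    p=ray(c,cv2.convexHull(k)[:,0],z)[:,:2]
    A=np.c_[2*p,np.ones(len(p))];s=np.linalg.lstsq(A,(p**2).sum(1),rcond=None)[0]
    return s[:2],np.sqrt(s[2]+s[:2]@s[:2])
def down(yaw):  # tool z down, closing axis (tool y) at angle yaw+90deg-ish
    return (R.from_euler("z",yaw)*R.from_rotvec([np.pi,0,0])).as_rotvec()
E
python3 - <<'E'
from h import *
for n in ["top"]:
    c=cam(n)
    for col in HUE:
        for k in blobs(mask(c,col),25)[:5]:
            u=k[:,0].mean(0)
            print(n,col,u.round(),cv2.contourArea(k),[ (z,)+tuple(np.r_[circ(c,k,z)[0],circ(c,k,z)[1]].round(4)) for z in (.014,.084,.153)])
    b=cv2.inRange(c["image"],(0,0,0),(40,40,40))
    for k in blobs(b,800): print("dark",cv2.minAreaRect(k), ray(c,cv2.minAreaRect(k)[0],.003))
s=manip.state();print(R.from_rotvec(s["tcp_rot"]).as_matrix().round(2))
E
```

```text
top blue [326. 269.] 243.0 [(0.014, np.float64(0.4967), np.float64(-0.1253), np.float64(0.0261)), (0.084, np.float64(0.4895), np.float64(-0.1192), np.float64(0.0248)), (0.153, np.float64(0.4824), np.float64(-0.1131), np.float64(0.0234))]
top blue [243. 249.] 143.5 [(0.014, np.float64(0.5324), np.float64(0.123), np.float64(0.041)), (0.084, np.float64(0.5233), np.float64(0.1162), np.float64(0.0389)), (0.153, np.float64(0.5144), np.float64(0.1096), np.float64(0.0368))]
top blue [379. 280.] 41.0 [(0.014, np.float64(0.4857), np.float64(-0.3226), np.float64(0.0552)), (0.084, np.float64(0.4791), np.float64(-0.3061), np.float64(0.0523)), (0.153, np.float64(0.4726), np.float64(-0.2899), np.float64(0.0494))]
top orange [324. 271.] 649.0 [(0.014, np.float64(0.4914), np.float64(-0.1183), np.float64(0.0423)), (0.084, np.float64(0.4844), np.float64(-0.1125), np.float64(0.04)), (0.153, np.float64(0.4776), np.float64(-0.1068), np.float64(0.0379))]
top orange [241. 243.] 256.5 [(0.014, np.float64(0.5431), np.float64(0.1289), np.float64(0.0274)), (0.084, np.float64(0.5335), np.float64(0.1218), np.float64(0.026)), (0.153, np.float64(0.524), np.float64(0.1148), np.float64(0.0246))]
top yellow [150. 256.] 52.5 [(0.014, np.float64(0.4734), np.float64(0.3845), np.float64(0.0144)), (0.084, np.float64(0.4674), np.float64(0.3641), np.float64(0.0137)), (0.153, np.float64(0.4615), np.float64(0.344), np.float64(0.0129))]
dark ((286.986328125, 214.36985778808594), (35.58051300048828, 35.112342834472656), 20.556045532226562) [[0.64557395 0.00600854 0.003     ]]
[[ 0.93  0.36 -0.  ]
 [ 0.36 -0.93  0.  ]
 [-0.   -0.   -1.  ]]
```

```bash
python3 - <<'E'
from h import *
for nm,xy,seat,lid in [("b",(.490,-.119),"orange","blue"),("o",(.533,.122),"blue","orange")]:
    manip.move_pose([xy[0],xy[1],.22],down(0)); manip.dwell(.3)
    c=cam("wrist"); cv2.imwrite(f"pics/w{nm}.png",c["image"])
    for col,z in((seat,.014),(lid,.084)):
        for k in blobs(mask(c,col),400)[:4]:
            print(nm,col,k[:,0].mean(0).round(),cv2.contourArea(k),[np.r_[circ(c,k,z)[0],circ(c,k,z)[1]].round(4)])
    print(manip.state()["clock"],manip.state()["tool_pos"])
E
python3 -c "
import cv2,numpy as np
cv2.imwrite('pics/w2.png',cv2.resize(np.hstack([cv2.imread('pics/w%s.png'%n) for n in 'bo']),(800,300)))"
```

```text
b orange [ 25. 148.] 2869.5 [array([0.5323, 0.1579, 0.037 ])]
b orange [281. 173.] 1367.5 [array([ 0.4944, -0.122 ,  0.0423])]
b blue [284. 197.] 2358.0 [array([ 0.4947, -0.1231,  0.0254])]
b blue [ 69. 143.] 1682.5 [array([0.5414, 0.0692, 0.0342])]
b blue [464. 173.] 1589.0 [array([ 0.502 , -0.2946,  0.0543])]
2.5917 [ 0.48999417 -0.11936841  0.21996469]
o blue [534. 241.] 2125.5 [array([ 0.4699, -0.1739,  0.0365])]
o blue [280. 174.] 1166.5 [array([0.5366, 0.1205, 0.0414])]
o orange [486. 217.] 3609.0 [array([ 0.5171, -0.0703,  0.0349])]
o orange [280. 195.] 2485.5 [array([0.5397, 0.1201, 0.0261])]
3.9083 [0.53310843 0.12106833 0.22006465]
```

View pics/w2.png

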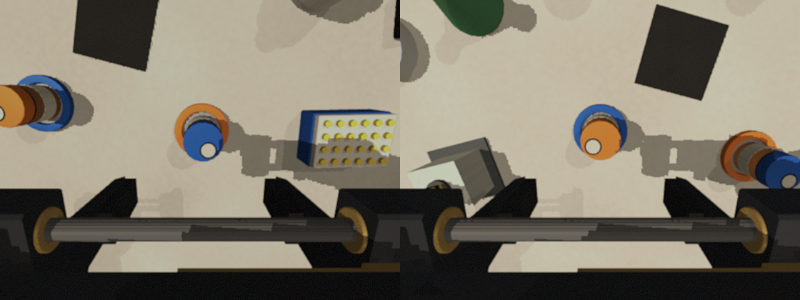

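```bash
cat >> h.py <<'E'
SB=np.array([.5345,.1218]);SO=np.array([.493,-.120]);MAT=np.array([.6456,.006])
def pick(xy,z,F=25):
    manip.set_gripper(.088); manip.move_pose([*xy,.16],down(0)); manip.move_linear([*xy,z],rate=.1)
    manip.set_gripper(.04,F); s=manip.state(); print("grip",s["gripper_width"],s["grasp_force"])
    manip.move_linear([*xy,.17],rate=.1); s=manip.state(); print("lift",s["gripper_width"],s["contact_force"].round(2))
def place(xy,z):
    manip.move_linear([*xy,.17],rate=.2); manip.dwell(.2); manip.move_linear([*xy,z+.015],rate=.1); 
    f0=manip.state()["contact_force"][2]; manip.dwell(.2)
    f0=manip.state()["contact_force"][2]
    h=z+.015
    while h>z-.006:
        h-=.0015; manip.move_linear([*xy,h],rate=.03); f=manip.state()["contact_force"][2]
        if abs(f-f0)>4: break
    print("down",h-z,f-f0,manip.state()["tool_pos"])
    manip.set_gripper(.088); manip.dwell(.2); manip.move_linear([*xy,.16],rate=.12); print("t",manip.state()["clock"])
E
python3 - <<'E'
from h import *
manip.move_pose([*SO,.2],down(0))
pick(SO,.04); place(MAT,.037)
manip.move_linear([*MAT,.22]); manip.move_pose([*SO,.22],down(0)); manip.dwell(.3)
c=cam("wrist"); cv2.imwrite("pics/c1.png",c["image"])
for k in blobs(mask(c,"orange"),400)[:4]: print(k[:,0].mean(0).round(),circ(c,k,.014))
for k in blobs(mask(c,"blue"),400)[:4]: print(k[:,0].mean(0).round(),circ(c,k,.081))
E
```

```text
grip 0.051257276453334305 24.99999225139618
lift 0.05129115700654349 [-0.29 -0.73 -2.29]
down -0.0015000000000000152 9.66149085924403 [0.6460455  0.00595588 0.03720284]
t 16.525
[282. 185.] (array([ 0.49441028, -0.12222271]), np.float64(0.042342785295042124))
[ 26. 152.] (array([0.53220996, 0.15701131]), np.float64(0.03729715337671169))
[127.  23.] (array([0.64317894, 0.00134857]), np.float64(0.027240356896288728))
[ 69. 146.] (array([0.5421576 , 0.07117274]), np.float64(0.03451773564886551))
[463. 177.] (array([ 0.50136651, -0.29792267]), np.float64(0.05555910731452387))
```

View pics/c1.png

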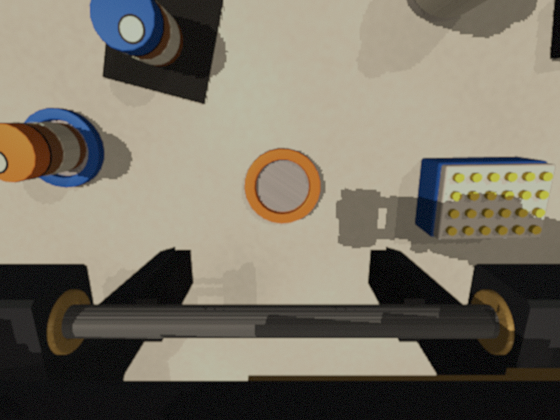

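The blue jar stands upright on the mat near (130,25), and the orange seat is empty at (282,185). I'll carry on with the other two transfers.

Run:
```python
from h import *
pick(SB,.04); place(SO,.04)
c=cam("wrist"); cv2.imwrite("pics/c2.png",c["image"])
pick(MAT,.037); place(SB,.04)
manip.move_linear([*SB-[.06,0],.24],rate=.2)
manip.dwell(.2)
c=cam("wrist"); cv2.imwrite("pics/c3.png",c["image"])
t=cam("top"); cv2.imwrite("pics/t3.png",t["image"])
for n,c in(("w",c),("t",t)):
  for col,z in(("blue",.084),("orange",.084),("blue",.014),("orange",.014)):
    for k in blobs(mask(c,col),120)[:3]: print(n,col,z,k[:,0].mean(0).round(),cv2.contourArea(k),np.r_[circ(c,k,z)].round(4) if 0 else (circ(c,k,z)[0].round(4),circ(c,k,z)[1].round(4)))
a=cv2.resize(t["image"][190:320,110:390],None,fx=2,fy=2)
cv2.imwrite("pics/m3.png",np.vstack([c["image"]*0+cv2.imread("pics/c3.png"),cv2.copyMakeBorder(a,0,0,0,0,cv2.BORDER_CONSTANT)])[:,:560][-600:])
```

```text
grip 0.051509711750418054 24.999987753108144
lift 0.05150088861037448 [-0.29 -0.56 -0.97]
down -0.0015000000000000152 11.43769511608446 [ 0.49338011 -0.12010871  0.04007696]
t 30.7667
grip 0.05153742432849387 25.00007227063179
lift 0.05161685754017957 [-0.12 -0.35 -1.65]
down -0.0015000000000000152 10.327775972255669 [0.53476079 0.1218497  0.04002012]
t 42.8083
w blue 0.084 [281. 128.] 4354.5 (array([0.5378, 0.1206]), np.float64(0.0336))
w orange 0.084 [504. 168.] 6165.0 (array([ 0.5009, -0.0894]), np.float64(0.0476))
w blue 0.014 [281. 128.] 4354.5 (array([0.536 , 0.1204]), np.float64(0.0414))
w orange 0.014 [504. 168.] 6165.0 (array([ 0.4904, -0.1385]), np.float64(0.0586))
t orange 0.084 [324. 271.] 645.0 (array([ 0.4846, -0.1126]), np.float64(0.0399))
t orange 0.014 [324. 271.] 645.0 (array([ 0.4915, -0.1184]), np.float64(0.0421))
```

View pics/m3.png

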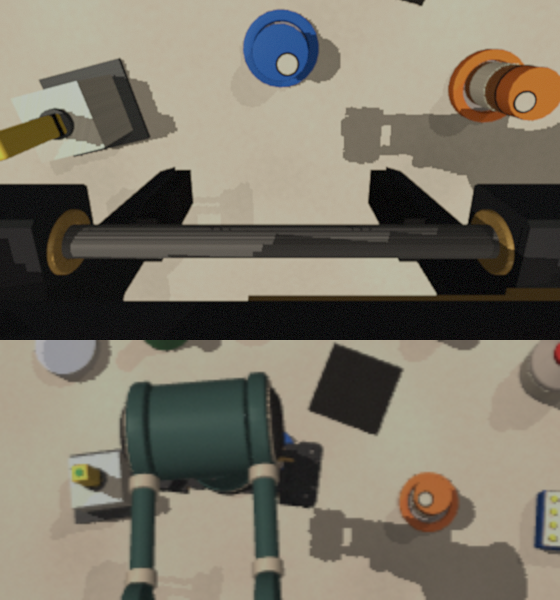

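The jars appear seated in their own seats, and the clock is at 44 s. Next is one close look at the probe handle from directly above. The spot comes from the saved picture.

Run:
```python
from h import *
# spot from c3 (current pose, saved image)
def white(c,img,box):
    h=cv2.cvtColor(img,cv2.COLOR_BGR2HSV); m=cv2.inRange(h,(0,0,150),(180,90,255)); q=np.zeros_like(m); a,b,e,f=box; q[b:f,a:e]=m[b:f,a:e]; return blobs(q,60)
img=cv2.imread("pics/c3.png")
manip.state()
c=cam("wrist")
for k in white(c,img,(265,120,310,165))[:2]: print("spot",k[:,0].mean(0),circ(c,k,.084))
h=mask(c,"blue",150); 
# lid only: inner top disc via hull of darker/brighter is unclear; print spot only
manip.move_pose([.392,.345,.24],down(0)); manip.dwell(.25)
c=cam("wrist"); cv2.imwrite("pics/p1.png",c["image"])
for k in blobs(mask(c,"yellow",100),200)[:2]:
    r=cv2.minAreaRect(k); print(r); b=ray(c,cv2.boxPoints(r),.153); print(b.round(4).tolist(), b.mean(0))
print(manip.state()["clock"],manip.state()["tool_pos"])
cv2.imwrite("pics/p1c.png",np.vstack([cv2.resize(c["image"][:200,180:400],None,fx=2,fy=2)[:300],cv2.resize(img[80:180,230:340],(440,300))]))
```

```text
spot [287.11320755 143.81132075] (array([0.52478708, 0.11493087]), np.float64(0.008850985653253577))
((278.6000061035156, 118.80001831054688), (32.25522994995117, 31.622774124145508), 71.56504821777344)
[[0.4723, 0.3585, 0.153], [0.4788, 0.3377, 0.153], [0.4584, 0.3304, 0.153], [0.4516, 0.3517, 0.153]] [0.46527987 0.34455778 0.153     ]
45.05 [0.39267014 0.34411105 0.24006503]
```

View pics/p1c.png

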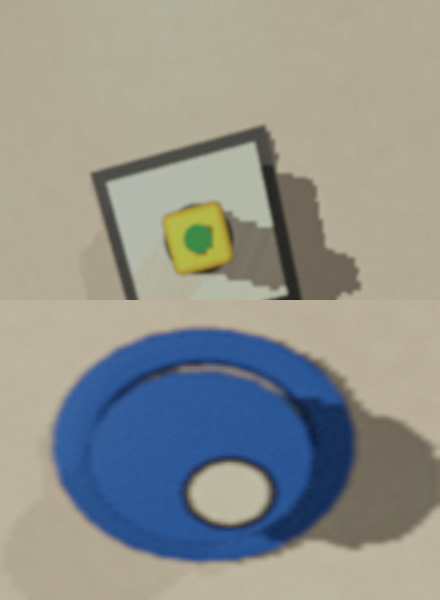

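The handle's top face is centred near (197,238) in the crop and turned about 14°. The blue jar sits evenly in its blue ring, with its spot at (230,492). The ray cast and the release pose put the spot within 1 mm of each other.

Run:
```python
from h import *
P=np.array([.4635,.3443]);S=np.array([.5245,.1155]);q=down(.25)
manip.move_pose([*P,.19],q); manip.move_linear([*P,.097],rate=.1)
manip.set_gripper(.01,30); s=manip.state(); print("grip",s["gripper_width"],s["grasp_force"],s["clock"])
manip.move_linear([*P,.205],rate=.12); s=manip.state(); print("lift",s["gripper_width"],s["contact_force"].round(2))
manip.move_linear([*S,.205],rate=.2); manip.move_linear([*S,.172],rate=.1); manip.dwell(.3)
f0=manip.state()["contact_force"]; print(manip.state()["clock"],f0)
c=cam("scene"); cv2.imwrite("pics/s5.png",c["image"]); c=cam("wrist"); cv2.imwrite("pics/w5.png",c["image"])
for h in (.168,.165,.163,.161,.159):
    manip.move_linear([*S,h],rate=.03); manip.dwell(.15); f=manip.state()["contact_force"]-f0; print(h,f.round(2))
    if f[2]>4.2: break
c=cam("scene"); cv2.imwrite("pics/s6.png",c["image"]);c=cam("wrist"); cv2.imwrite("pics/w6.png",c["image"])
s=manip.state(); print(s["tool_pos"],s["clock"],s["gripper_width"])
a=lambda n:cv2.resize(cv2.imread(n)[130:250,290:400],(396,300),interpolation=cv2.INTER_CUBIC)
w=lambda n:cv2.resize(cv2.imread(n),(400,300))
cv2.imwrite("pics/m6.png",np.vstack([np.hstack([a("pics/s5.png"),a("pics/s6.png")]),cv2.resize(np.hstack([w("pics/w5.png"),w("pics/w6.png")]),(792,300))]))
```

```text
grip 0.021627988846197307 29.9903878220357 47.5833
lift 0.02210175456242113 [-0.23 -0.44 -1.65]
50.75 [ 0.70769094 -0.60037022 -0.38604535]
0.168 [-0.28  0.45 -1.02]
0.165 [-0.26  1.35 -0.54]
0.163 [-1.06  0.5   0.48]
0.161 [-0.47  0.    1.65]
0.159 [ 0.8  -0.37  1.73]
[0.52467693 0.11553329 0.15914163] 52.9833 0.021908579671041765
```

View pics/m6.png

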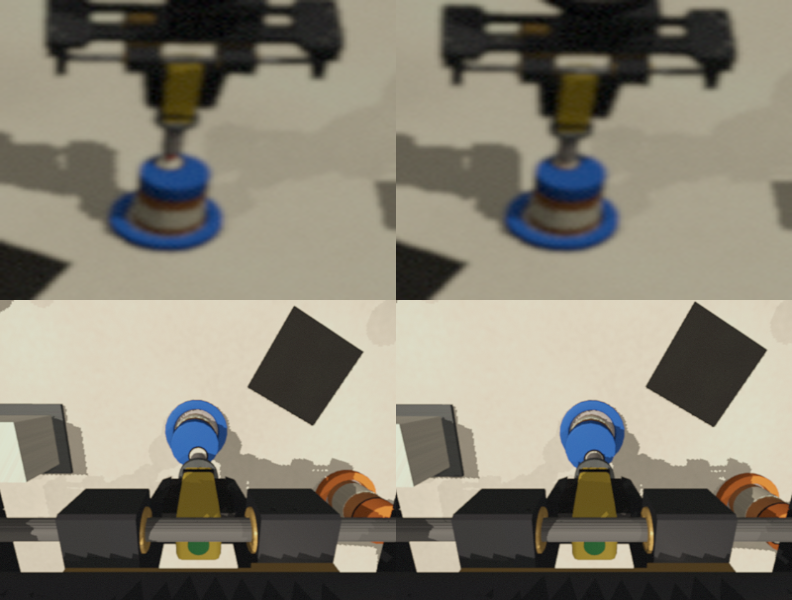

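The probe tip is on the blue lid's white spot, near (567,163) in the scene crop and (595,460) in the wrist view. I'll zoom in to check centring and how far the tip is pressed, without using clock.

Run:
```python
import cv2,numpy as np
w=lambda n:cv2.resize(cv2.imread(n)[170:250,230:330],(390,300),interpolation=cv2.INTER_NEAREST)
s=lambda n:cv2.resize(cv2.imread(n)[145:210,310:380],(390,300),interpolation=cv2.INTER_NEAREST)
cv2.imwrite("pics/z6.png",np.vstack([np.hstack([w("pics/w5.png"),w("pics/w6.png")]),np.hstack([s("pics/s5.png"),s("pics/s6.png")])]))
```

```text
(no output)
```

View pics/z6.png

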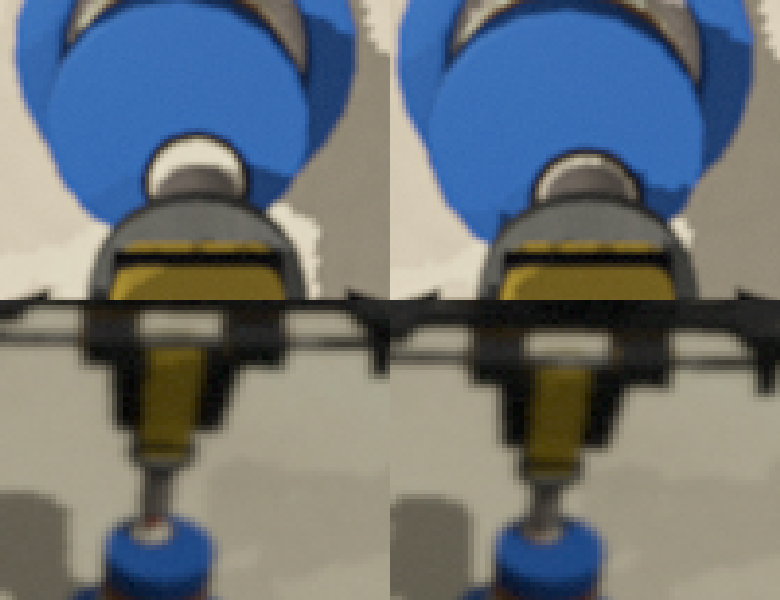

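The tip sits centred on the spot to within about 2 mm. Single force readings vary by about 1 N, so I'll check the push with averaged readings and then hand in.

Run:
```python
from h import *
S=[.5245,.1155]
def avg():
    v=[]
    for _ in range(20): manip.dwell(.05); v.append(manip.state()["contact_force"])
    return np.mean(v,0)
a=avg(); manip.move_linear([*S,.172],rate=.03); manip.dwell(.3); b=avg(); manip.move_linear([*S,.159],rate=.03); manip.dwell(.4); c=avg()
d=((a+c)/2-b)[2]; print(a,b,c,"push",d,"depth mm",(d-.8)/.4,manip.state()["clock"])
if 1.9<d<4.6: print(order.close_job())
```

```text
[1.01871786 0.18233179 2.38423648] [-0.0834922  -0.00506007 -1.08877314] [ 0.93065407 -0.14591003  2.21977084] push 3.390776803791768 depth mm 6.47694200947942 57.85
the job is handed in; nothing more can be done
None
```

I handed the job in at about 58 s. Both jars stand in their own seats, and the gripper still holds the probe on the blue lid's spot at about 3.4 N with the tip pressed in about 6.5 mm; the judge's verdict was not shown.

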